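# Open the label box and hold its lid up

### The job

A colleague needs a reel out of the shut green label box in front of the robot. Before touching the orange catch lever, tug at the lid (it has a steel pull bar) to learn whether the hidden catch holds it; if it is caught, lower it and flip the lever over to its other side to free it. Then raise the lid until it stands about half way to upright, and finish while still holding it there, without shoving the things around it.

Things in the scene. Friction and masses are not known exactly. Their poses are not given: they have to be found in the camera images.
- label_box: Shut green moulded box, 130 (x) x 190 (y) x 62 mm high with its lid, screwed to the bench (it never moves in a run); not the open one far back. Origin at the centre of its underside; z up. Its front (with the steel bar and orange lever) faces -x of this frame, roughly towards the robot; +y is the robot's left when yaw is 0. The lid is hinged along y at the rear top edge.
- lid_hinge (a point): Point on the lid's hinge line (which runs along the box's y), in the middle of the rear top edge: 68 mm behind the box's origin (+x) and 58 mm up.
- label_box_lid (a joint): Lid angle in rad: 0 shut, grows as the lid's front edge rises (1.57 upright). Let go, it falls shut by its weight (about 1.3 N at the bar). If the catch holds it, it stops dead after about 0.03 rad of play (5 mm at the bar); otherwise it swings up freely.
- lid_bar (a point): Centre of the steel pull bar on the lid's front edge: round, 10 mm thick, 66 mm long along the box's y, a thin arm at each end; 48 mm from its axis back to the lid's edge. Shut: 60 mm above the bench, 116 mm in front of the box's origin (-x), 52 mm to its -y side; 184 mm from the hinge line. Pinch it from above, fingers before and behind it; it may turn between them as the lid swings.
- catch (a joint): Angle of the orange lever in rad about the box's x: it leans to one side, -0.25 (to the box's -y) or +0.25 (to +y), and falls over by itself past the middle; a light push (under 2 N) flips it. Which side frees the lid is unmarked and differs from run to run: on one side a hidden bolt holds the lid, on the other not. Caught or free is only felt by lifting the lid. Flip it while the lid is shut.
- catch_knob (a point): Centre of the orange head of the catch lever: 14 x 14 mm, 28 mm tall, top 78 mm and this point 64 mm above the bench. It stands out of a black housing (top at 45 mm) on the box's front, upright 95 mm in front of the box's origin (-x) and 58 mm to its +y side; leaning, 13 mm to either side. Pivot 53 mm below; 20 mm free behind it to the lid's edge. Push it along the box's y.
- glue_stick_mid (a point): Bystander: red and white glue stick standing upright, 25 mm thick, 95 mm tall; its centre.
- calculator_mid (a point): Bystander: grey desk calculator lying flat, 118 x 72 x 17 mm; its centre.
- pouch_mid (a point): Bystander: silver-white foil pouch lying flat, 100 x 62 x 25 mm; its centre.
- clip_tray_mid (a point): Bystander: open blue tray of clips, 80 x 120 x 28 mm; its centre.

How it is judged:
By the outcome, as a careful person would: the job done as asked, in the order asked, and still so for the second after the job is handed in, while the arm keeps its last pose, push and grip.
It also fails if it takes over 54 s, if anything falls off the work surface, if the arm or the gripper's body presses on something with over 40 N, if the wrist force passes 120 N, or if a joint passes its speed limit or range.

### The arm

A 6-joint arm with a two-finger parallel gripper is mounted at the origin on a cart in front of the work surface, level with it; the furniture and walls round the work are solid. World frame = base frame: x ahead of the robot, y to its left, z up, the work surface at z = 0. Lengths are in mm, angles in rad, forces in N, time in s.
With the tool pointing down it reaches from about 300 to 950 mm from the base axis. Payload 3.1 kg.
Tool frame: the origin (TCP) lies midway between the tips of the shut fingers; the grasp point (between the pads) lies 19 mm behind it; z points along the fingers, y is the direction in which the jaws open and shut (so a half turn about z gives the same grasp; the last joint's range is limited). The gripper opens to 85 mm and grips with 20 to 120 N. Pads are 22 mm wide; open, the fingers measure 114 mm over their backs; the gripper's body (76 mm by 85 mm) begins 54 mm behind the grasp point. The pads swing forward as they close: fully open they stand 13 mm farther back than shut.
Start: joints at [1.252, 0.308, 1.634, -0, 1.2, -0.07], TCP at [153.927, 605.755, 231.272] pointing down, gripper open.
Joint ranges: [-3.06, 3.06], [-0.79, 1.96], [0.05, 2.63], [-1.19, 4.34], [0.05, 2.64], [-2.94, 2.94]. Speed limits (rad/s): [2.79, 2.79, 3.14, 3.14, 3.14, 3.14].

### API

Orientations are given as a unit quaternion [w, x, y, z].
In Python, from workcell import ctrl gives the robot as it stands.
- The arm moves only by the tool move_arm, never from a script. Its argument "motion" is a list of rows, each a list of 3 entries, a list of its own where there are three numbers: the turn, a rotation vector about the tool's x, y, z in degrees, then the shift along the tool's x, y, z in m, then the closure, from 0 (fully open) to 1 (shut). In form: [[[rx, ry, rz], [tx, ty, tz], gripper], ...]. A call has 1 to 5 rows; each row shifts and turns the commanded pose from where the row before left it, along the tool's axes as they then stand; what a row does not reach is not made up. A row lasts 1/8 s, in which the tool goes at most 62.5 mm and 10.7 degrees, less where a joint would pass 70% of its speed; a pose out of reach is approached as far as the arm can. A call with a gripper value outside its range is refused whole. The fingers move at their own pace and stop on an object; "newtons" is the grip in N (left out, the last holds). Time passes only in rows, so rows that do not move let the fingers close. It gives the time, the measured TCP pose, the force and the opening at its end, in the units of the state.
- ctrl.sense(): the state, without advancing time (a new reading comes with each control period).
- ctrl.get_image(name): name is "scene" or "top" or "wrist"; returns a dict with "color" (480x640x3 uint8, red, green, blue), "fx", "fy", "cx", "cy" (pixels), "xyz" and "orientation" of the camera in the world. Camera axes: x right, y down, z forward; pixel columns grow to the right and rows downward; lengths in mm; the calibration is good to about 2 mm. A picture is of the moment at which its call begins. There is no depth.
- ctrl.hand_in(): hands the job in, once; it reports no verdict.
Trained networks look in the newest picture that a camera, given by its name, has taken for a name from the list of things; names that differ only in an ending like _2 or _b are one class to them, and where a whole thing is asked for, a point or a joint stands for the part that bears it (a point fixed in the world has none). Each returns a list of dicts, best first, with "score" (0 to 1); they miss things now and then, are a little off and sometimes report something else, mostly with a low value. They report only what shows in the picture. A call takes as long as a camera call.
- ctrl.find_in(camera, thing): "bbox" ([left, top, width, height] in pixels, round what is visible of it).
- ctrl.trace(camera, thing): "pixels" (480x640 bool, what is visible of it) and "bbox" ([left, top, width, height] in pixels, round what is visible of it).
The state is a dict: "time": time; "joint_positions": joint angles; "dq": joint speeds; "tau": joint torques, N m; "tcp_pos": TCP position; "tcp_rot": TCP orientation; "ft_force": force on the tool from outside, world axes, zero at the start; "torque": the same for the moment, N m; "width": finger opening in mm.
Only numpy, scipy, OpenCV 4.12 (cv2) and the standard library are available. Lean on these libraries where they do the work, as an engineer would, in place of code of your own. Each camera call takes 0.05 s, during which the arm holds its last target.

## Working session

There is one attempt and no reset: what is moved stays moved. The work goes in short steps, Python scripts to look and compute and a tool call to move; the robot and the scene stay as the last step left them, time stands still between calls to the robot, and variables do not carry over. Pictures are saved under pics/ and viewed, and the job is handed in when it is done.

Besides the shell and the picture viewer there is one more tool, called after "Request:" as a command line: name --argument value ..., lists and objects as JSON in quotes. move_arm: Moves the arm, as the interface text tells. Its arguments: {"type":"object","properties":{"motion":{"type":"array","items":{"type":"array"}},"newtons":{"type":"number"}},"required":["motion"]}

```bash
ls; mkdir -p pics; python3 - <<'E'
from workcell import ctrl
import cv2
s=ctrl.sense()
for k,v in s.items(): print(k,v)
for n in ["scene","top","wrist"]:
    d=ctrl.get_image(n); cv2.imwrite(f"pics/{n}0.png",d["color"][:,:,::-1])
    print(n,{k:v for k,v in d.items() if k!="color"})
    for t in ["label_box","lid_bar","catch_knob","glue_stick_mid","calculator_mid","pouch_mid","clip_tray_mid"]:
        print(t,[(r["bbox"],round(r["score"],2)) for r in ctrl.find_in(n,t)][:3])
E
```

```text
pics
time 0.0
joint_positions [ 1.25232968e+00  3.08975511e-01  1.63522904e+00  2.17370297e-05
  1.19969420e+00 -6.96875078e-02]
dq [-0.00102778  0.00032082 -0.0004755   0.00019415  0.00076224  0.00021318]
tau [-6.23837332e-04 -4.15261388e+01 -2.76663101e+01 -2.17259367e-04
  1.02063650e-02 -9.38419987e-06]
tcp_pos [153.63728215 604.9564016  230.04520811]
tcp_rot [-2.32312140e-04  1.24072884e-01  9.92272437e-01 -1.12944857e-03]
ft_force [ 0.54444465 -0.40215576  0.11753347]
torque [ 0.03847065 -0.00750991  0.02691733]
width 85.06963650146616
scene {'fx': 474.45059372109665, 'fy': 474.45059372109665, 'cx': 325.3806554067744, 'cy': 240.140887675727, 'xyz': array([  67.05178524, -576.23972621,  953.15738919]), 'orientation': array([-0.31258234,  0.8795991 , -0.3352126 ,  0.12739789])}
label_box [([276.8, 208.9, 102.7, 86.2], 0.8)]
lid_bar [([284.7, 210.9, 95.9, 79.6], 0.66)]
catch_knob []
glue_stick_mid [([252.6, 176.5, 15.0, 28.0], 0.48)]
calculator_mid [([175.0, 187.0, 45.9, 31.4], 0.71)]
pouch_mid [([246.0, 158.6, 33.0, 24.6], 0.74), ([280.5, 209.8, 102.0, 86.3], 0.53)]
clip_tray_mid
[... 303 characters left out ...]
 -0.05213154])}
label_box [([280.5, 216.5, 79.8, 77.6], 0.97), ([307.0, 282.0, 7.2, 5.3], 0.35)]
lid_bar [([278.6, 216.9, 88.0, 70.9], 0.59)]
catch_knob []
glue_stick_mid [([210.3, 247.1, 19.1, 21.4], 0.64)]
calculator_mid [([163.4, 283.5, 39.0, 50.9], 0.86)]
pouch_mid [([171.2, 214.6, 33.6, 38.8], 0.61)]
clip_tray_mid [([435.8, 213.3, 50.8, 36.1], 0.62)]
wrist {'fx': 348.5968477807055, 'fy': 348.5968477807055, 'cx': 323.03102649786393, 'cy': 239.38540537135435, 'xyz': array([ 75.94964928, 626.23191754, 372.75729756]), 'orientation': array([0.12573583, 0.77906209, 0.60642955, 0.09744721])}
label_box []
lid_bar []
catch_knob []
glue_stick_mid []
calculator_mid []
pouch_mid []
clip_tray_mid []
```

```bash
python3 - <<'E'
import cv2
a=cv2.imread("pics/top0.png")[190:340,150:510]; cv2.imwrite("pics/top0c.png",cv2.resize(a,None,fx=2.2,fy=2.2,interpolation=cv2.INTER_CUBIC))
a=cv2.imread("pics/top0.png")[205:305,260:380]; cv2.imwrite("pics/top0d.png",cv2.resize(a,None,fx=6,fy=6,interpolation=cv2.INTER_CUBIC)[:600])
a=cv2.imread("pics/scene0.png")[195:315,255:405]; cv2.imwrite("pics/scene0c.png",cv2.resize(a,None,fx=5,fy=5,interpolation=cv2.INTER_CUBIC))
E
```

```text
(no output)
```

View pics/scene0.png

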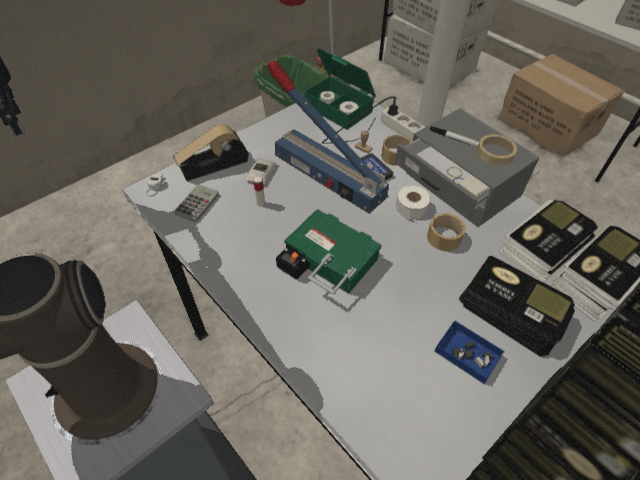

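View pics/top0.png

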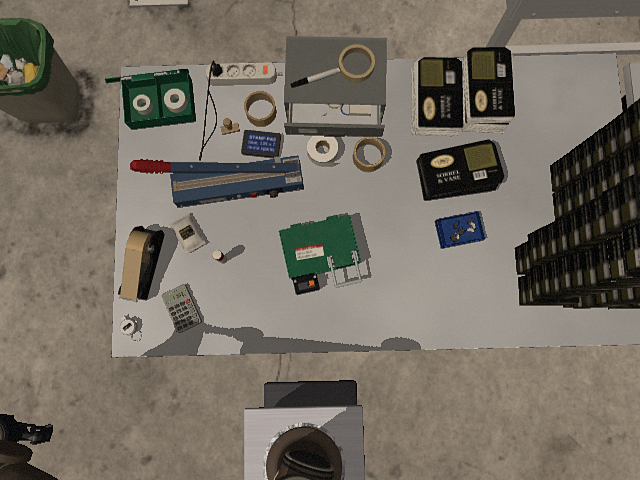

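View pics/top0d.png

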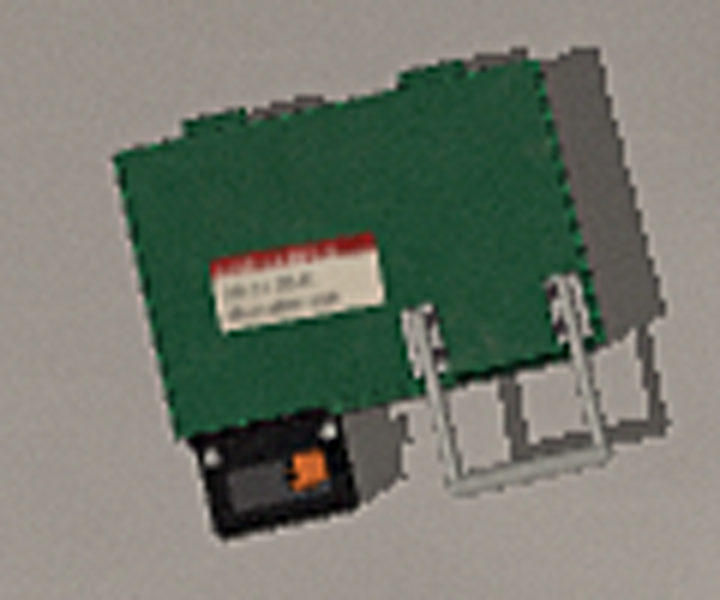

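View pics/scene0c.png

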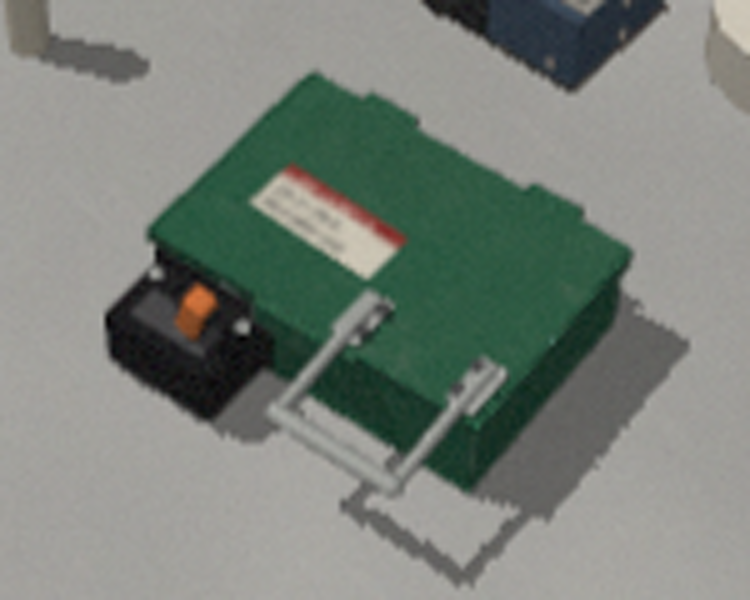

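```bash
cat > h.py <<'E'
import numpy as np
from scipy.spatial.transform import Rotation as R
def rot(q): q=np.asarray(q); return R.from_quat([q[1],q[2],q[3],q[0]])
def proj(c,P):
    p=rot(c["orientation"]).inv().apply(np.atleast_2d(P)-c["xyz"]); return np.c_[c["fx"]*p[:,0]/p[:,2]+c["cx"],c["fy"]*p[:,1]/p[:,2]+c["cy"]]
def back(c,uv,z):
    d=rot(c["orientation"]).apply([(uv[0]-c["cx"])/c["fx"],(uv[1]-c["cy"])/c["fy"],1]); return c["xyz"]+d*(z-c["xyz"][2])/d[2]
E
python3 - <<'E'
from h import *
from workcell import ctrl
from scipy.optimize import least_squares
T=ctrl.get_image("top");S=ctrl.get_image("scene")
pt=np.array([(457,487),(605,455),(118,157),(545,62),(178,437)])/6.+[260-.4,205-.4]
ps=np.array([(278,410),(395,487),(315,75),(632,255),(150,235)])/5.+[255-.4,195-.4]
M=np.array([(-116,-19,60),(-116,-85,60),(65,95,62),(65,-95,62),(-65,95,62)],float)
for i in range(5): print(back(T,pt[i],M[i,2]).round(1),back(S,ps[i],M[i,2]).round(1))
def W(x): 
    return R.from_euler('z',x[2]).apply(M)+[x[0],x[1],0]
for use in ("t","s","ts"):
    f=lambda x:np.concatenate(([(proj(T,W(x))-pt).ravel()] if 't' in use else [])+([(proj(S,W(x))-ps).ravel()] if 's' in use else []))
    r=least_squares(f,[500,-40,0.2]);print(use,r.x,np.abs(r.fun).max(),r.fun.round(1))
x=r.x
m=R.from_euler('z',x[2])
for n,p in dict(bar=(-116,-52,60),knobL=(-95,58+13,64),knobR=(-95,58-13,64),hinge=(68,0,58)).items():
    w=m.apply(p)+[x[0],x[1],0];print(n,w.round(1),proj(T,w),proj(S,w))
print("knob top meas",back(T,(260+308/6-.4,205+467/6-.4),78),back(S,(255+203/5-.4,195+297/5-.4),78))
for n,b in dict(glue=(210.3,247.1,19.1,21.4),calc=(163.4,283.5,39.0,50.9),pouch=(171.2,214.6,33.6,38.8),tray=(435.8,213.3,50.8,36.1)).items(): print(n,back(T,(b[0]+b[2]/2,b[1]+b[3]/2),20).round())
E
```

```text
[467.3 -94.7  60. ] [470.2 -96.3  60. ]
[ 479.9 -160.7   60. ] [ 481.9 -162.7   60. ]
[619.6  53.5  62. ] [620.6  48.5  62. ]
[ 658.2 -139.7   62. ] [ 657.  -141.6   62. ]
[492.4  28.5  62. ] [490.3  21.7  62. ]
t [ 5.75927606e+02 -5.43689045e+01  1.94408114e-01] 1.7381795090990977 [ 0.3  0.6 -0.2  0.5  0.8 -0.6 -1.7  0.1  0.8 -0.5]
s [ 5.76685260e+02 -5.74729394e+01  2.00623302e-01] 1.567296390065053 [-0.3  1.6 -0.3  0.8  0.2 -0.2 -0.5 -1.4  0.9 -1. ]
ts [ 5.76509177e+02 -5.59514518e+01  1.97855276e-01] 1.6671121163965097 [ 1.   0.3  0.5  0.1  1.3 -0.7 -1.3 -0.2  1.5 -0.7 -0.9  1.1 -1.   0.4
 -0.1 -0.5 -1.  -1.7  0.5 -1.4]
bar [ 473.  -129.7   60. ] [[348.89528069 283.30545477]] [[320.81337141 285.00466452]]
knobL [469.4  -5.   64. ] [[301.97086553 285.6707167 ]] [[284.76480284 252.1179363 ]]
knobR [474.5 -30.5  64. ] [[311.5366954  283.51201905]] [[293.27716936 257.39384245]]
hinge [643.2 -42.6  58. ] [[314.69979281 221.6114302 ]] [[348.41536138 226.33194021]]
knob top meas [475.99205536 -29.29385708  78.        ] [477.79545723 -34.38579163  78.        ]
glue [556. 222.  20.]
calc [418. 322.  20.]
pouch [625. 310.  20.]
tray [ 613. -446.   20.]
```

Request:
move_arm --motion '[[[0,0,0],[-0.031,-0.04,0],0],[[0,0,0],[-0.031,-0.04,0],0],[[0,0,0],[-0.031,-0.04,0],0],[[0,0,0],[-0.031,-0.04,0],0],[[0,0,0],[-0.031,-0.04,0],0]]'

```text
time: 1.92
tcp_pos: [255.4, 372.4, 231.5]
tcp_rot: [0.0, 0.124, 0.992, 0.0]
ft_force: [1.7, 1.0, -0.3]
width: 85.7
```

Request:
move_arm --motion '[[[0,0,0],[-0.031,-0.04,0],0],[[0,0,0],[-0.031,-0.04,0],0],[[0,0,0],[-0.031,-0.04,0],0],[[0,0,0],[-0.031,-0.04,0],0],[[0,0,0],[-0.031,-0.04,0],0]]'

```text
time: 2.55
tcp_pos: [356.5, 140.3, 231.8]
tcp_rot: [0.001, 0.124, 0.992, 0.0]
ft_force: [0.3, -0.7, 0.2]
width: 85.2
```

Request:
move_arm --motion '[[[0,0,0],[-0.031,-0.04,0],0],[[0,0,0],[-0.031,-0.04,0],0],[[0,0,0],[-0.031,-0.04,0],0],[[0,0,0],[-0.031,-0.04,0],0],[[0,0,0],[-0.031,-0.04,0],0]]'

```text
time: 3.18
tcp_pos: [457.5, -92.0, 231.6]
tcp_rot: [0.001, 0.124, 0.992, 0.0]
ft_force: [0.4, 0.6, 0.6]
width: 85.2
```

Request:
move_arm --motion '[[[0,0,9],[0,0,0],0],[[0,0,9],[0,0,0],0],[[0,0,9],[0,0,0],0],[[0,0,9],[0,0,0],0],[[0,0,9],[0,0,0],0]]'

```text
time: 3.8
tcp_pos: [456.9, -90.4, 231.4]
tcp_rot: [0.0, 0.497, 0.868, 0.0]
ft_force: [-0.7, -0.0, 0.4]
width: 85.7
```

Request:
move_arm --motion '[[[0,0,9],[0,0,0],0],[[0,0,9],[0,0,0],0],[[0,0,1.5],[0,0,0],0],[[0,0,0],[0,0,0],0]]'

```text
time: 4.3
tcp_pos: [456.9, -90.3, 231.3]
tcp_rot: [0.0, 0.634, 0.774, 0.0]
ft_force: [0.3, 0.2, 0.7]
width: 85.5
```

```bash
cat > look.py <<'E'
import sys,cv2
from h import *
from workcell import ctrl
n,cam=sys.argv[1],sys.argv[2]
c=ctrl.get_image(cam); cv2.imwrite(f"pics/{n}.png",c["color"][:,:,::-1])
np.save(f"pics/{n}.npy",{k:v for k,v in c.items() if k!="color"},allow_pickle=True)
s=ctrl.sense(); print(s["time"],s["tcp_pos"],s["tcp_rot"],s["ft_force"],s["width"]); print(c["xyz"])
m=R.from_euler('z',0.198)
for k,p in dict(barL=(-116,-19,60),barR=(-116,-85,60),knobR=(-95,45,64),knobL=(-95,71,64),c1=(-65,95,62),c2=(-65,-95,62)).items(): print(k,proj(c,m.apply(p)+[576.5,-56,0]).round(0))
E
python3 look.py w1 wrist
```

```text
4.35 [456.87180159 -90.26109307 231.33308471] [4.45902685e-05 6.33770699e-01 7.73520975e-01 2.31662277e-05] [ 0.08970972 -0.01598652 -0.94726052] 85.62446957854279
[441.22193888 -10.54228515 372.79621607]
barL [[331. 226.]]
barR [[331. 290.]]
knobR [[356. 156.]]
knobL [[357. 124.]]
c1 [[394.  93.]]
c2 [[382. 300.]]
```

View pics/w1.png

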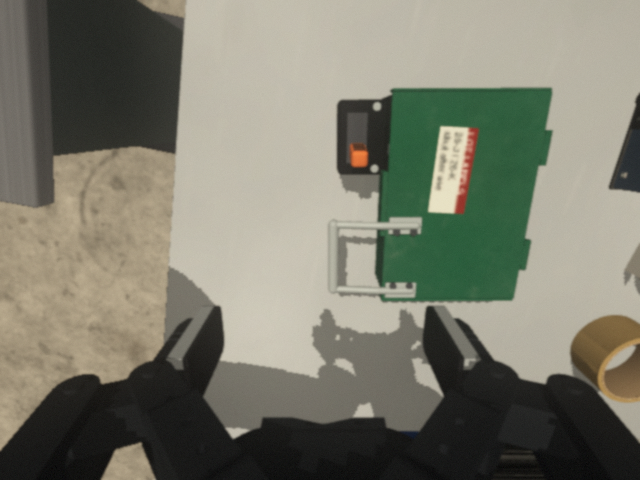

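Request:
move_arm --motion '[[[0,0,0],[-0.021,0.005,0.02],0.5],[[0,0,0],[-0.021,0.005,0.03],0.5],[[0,0,0],[0,0,0.04],0.5],[[0,0,0],[0,0,0.04],0.5],[[0,0,0],[0,0,0],0.5]]' --newtons 30

```text
time: 4.97
tcp_pos: [471.5, -128.4, 98.2]
tcp_rot: [-0.004, 0.634, 0.773, -0.001]
ft_force: [0.8, 0.6, -0.2]
width: 42.7
```

```bash
python3 look.py w2 wrist
```

```text
5.025 [ 473.68826024 -129.09105606  100.31894213] [-1.69007474e-03  6.34147195e-01  7.73210287e-01 -5.74321324e-04] [ 0.45130788 -0.38210861  0.06366204] 42.71813089899315
[457.13661033 -49.05643129 239.9895751 ]
barL [[325. 222.]]
barR [[325. 330.]]
knobR [[370.  92.]]
knobL [[373.  29.]]
c1 [[445. -34.]]
c2 [[410. 347.]]
```

View pics/w2.png

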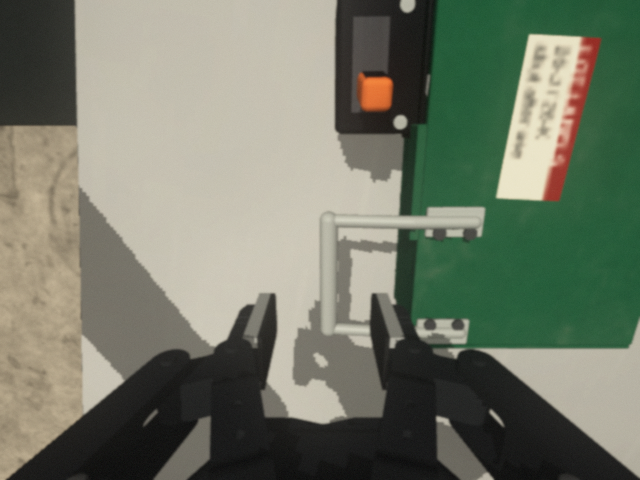

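Request:
move_arm --motion '[[[0,0,0],[0,0,0.02],0.5],[[0,0,0],[0,0,0.02],0.5],[[0,0,0],[0,0,0.02],0.5],[[0,0,0],[0,0,0],0.5],[[0,0,0],[0,0,0],0.5]]'

```text
time: 5.65
tcp_pos: [476.6, -130.1, 43.2]
tcp_rot: [0.002, 0.634, 0.773, 0.001]
ft_force: [0.9, 0.3, -0.0]
width: 42.8
```

```bash
python3 look.py w3 wrist
```

```text
5.7 [ 476.59248219 -130.11703811   43.15005033] [1.73133172e-03 6.34300455e-01 7.73084472e-01 5.78380936e-04] [-0.36674883 -0.23991396  0.3773151 ] 42.70387114623013
[460.62548513 -50.16720981 184.46705321]
barL [[313. 254.]]
barR [[314. 394.]]
knobR [[378.  67.]]
knobL [[382. -32.]]
c1 [[ 495. -134.]]
c2 [[429. 415.]]
```

View pics/w3.png

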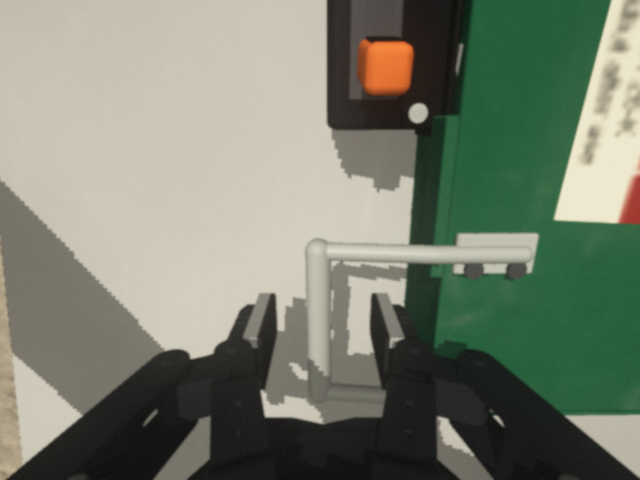

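Request:
move_arm --motion '[[[0,0,0],[0,-0.002,0.002],0.7],[[0,0,0],[0,0,0],1],[[0,0,0],[0,0,0],1],[[0,0,0],[0,0,0],1],[[0,0,0],[0,0,0],1]]' --newtons 30

```text
time: 6.32
tcp_pos: [474.6, -129.8, 39.8]
tcp_rot: [0.001, 0.635, 0.773, 0.001]
ft_force: [3.7, 2.2, -1.5]
width: 9.0
```

Request:
move_arm --motion '[[[0,0,0],[0,0,-0.003],1],[[0,0,0],[0,0,-0.003],1],[[0,0,0],[0,0,0],1],[[0,0,0],[0,0,0],1]]'

```text
time: 6.82
tcp_pos: [474.7, -129.7, 45.7]
tcp_rot: [0.001, 0.635, 0.773, 0.001]
ft_force: [5.6, 3.3, -2.4]
width: 9.0
```

Request:
move_arm --motion '[[[0,0,0],[0,0,-0.003],1],[[0,0,0],[0,0,-0.002],1],[[0,0,0],[0,0,0],1]]'

```text
time: 7.2
tcp_pos: [474.8, -129.6, 48.1]
tcp_rot: [0.002, 0.635, 0.773, 0.002]
ft_force: [11.9, 1.5, -22.0]
width: 8.8
```

The lid is caught: the wrist feels 22 N down after a few mm of lift, against about 1.3 N of lid weight. I'll lower it and let go.

Request:
move_arm --motion '[[[0,0,0],[0,0,0.005],1],[[0,0,0],[0,0,0.006],1],[[0,0,0],[0,0,0],1],[[0,0,0],[0,0,0],1]]'

```text
time: 7.7
tcp_pos: [474.6, -129.8, 39.8]
tcp_rot: [0.001, 0.635, 0.773, 0.001]
ft_force: [4.7, 3.1, -0.9]
width: 8.7
```

Request:
move_arm --motion '[[[0,0,0],[0,0,0],0.5],[[0,0,0],[0,0,0],0.5],[[0,0,0],[0,0,0],0.5]]'

```text
time: 8.07
tcp_pos: [472.2, -129.9, 39.0]
tcp_rot: [-0.001, 0.634, 0.773, -0.0]
ft_force: [-0.3, 0.2, -0.5]
width: 42.9
```

Request:
move_arm --motion '[[[0,0,0],[0,0,-0.02],0.5],[[0,0,0],[0,0,-0.03],0.5],[[0,0,0],[0,0,-0.03],0.5],[[0,0,0],[0,0,-0.03],1],[[0,0,0],[0,0,0],1]]'

```text
time: 8.7
tcp_pos: [474.8, -130.8, 151.7]
tcp_rot: [0.003, 0.634, 0.773, 0.001]
ft_force: [0.3, 0.1, 0.5]
width: 7.1
```

```bash
python3 look.py w4 wrist
```

```text
8.75 [ 473.42690887 -130.28155161  150.01950497] [1.04922838e-03 6.34453471e-01 7.72960304e-01 2.46100856e-04] [-0.03839349 -0.6217208  -0.66046756] 0.7276203865641275
[458.57822287 -50.74397762 292.89283867]
barL [[320. 196.]]
barR [[320. 285.]]
knobR [[354.  94.]]
knobL [[355.  45.]]
c1 [[408.  -1.]]
c2 [[389. 298.]]
```

View pics/w4.png

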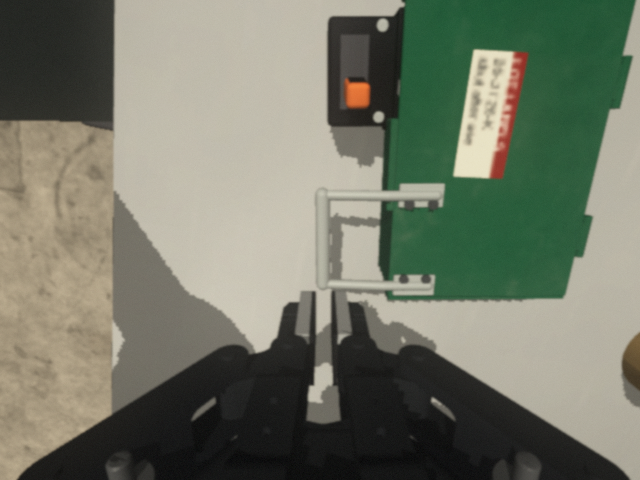

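Request:
move_arm --motion '[[[0,0,0],[0.032,0.009,0],1],[[0,0,0],[0.032,0.01,0],1],[[0,0,0],[0,0,0.03],1],[[0,0,0],[0,0,0.03],1],[[0,0,0],[0,0,0],1]]'

```text
time: 9.38
tcp_pos: [474.9, -62.5, 85.5]
tcp_rot: [-0.004, 0.634, 0.773, -0.002]
ft_force: [0.1, 0.4, 0.7]
width: 0.4
```

```bash
python3 look.py w5 wrist; python3 look.py s5 scene; python3 - <<'E'
import cv2
a=cv2.imread("pics/s5.png")[180:330,235:415]; cv2.imwrite("pics/s5c.png",cv2.resize(a,None,fx=4,fy=4,interpolation=cv2.INTER_CUBIC))
E
```

```text
9.425 [476.68642948 -62.93400344  87.1577679 ] [-0.00255229  0.63441235  0.77298947 -0.00132045] [0.33198991 0.04403568 0.66379183] -0.10957721578578046
[460.68515037  17.01948404 227.2039731 ]
barL [[296. 339.]]
barR [[298. 432.]]
knobR [[335. 232.]]
knobL [[335. 178.]]
c1 [[403. 124.]]
c2 [[381. 447.]]
9.475 [478.22823876 -63.3586634   88.49699504] [-1.02935121e-03  6.34497127e-01  7.72924344e-01 -5.43006153e-04] [ 0.25397753 -0.58952508  0.10395714] 0.2052997258881429
[  67.05178524 -576.23972621  953.15738919]
barL [[309. 278.]]
barR [[333. 292.]]
knobR [[293. 257.]]
knobL [[285. 252.]]
c1 [[285. 240.]]
c2 [[349. 279.]]
```

View pics/w5.png

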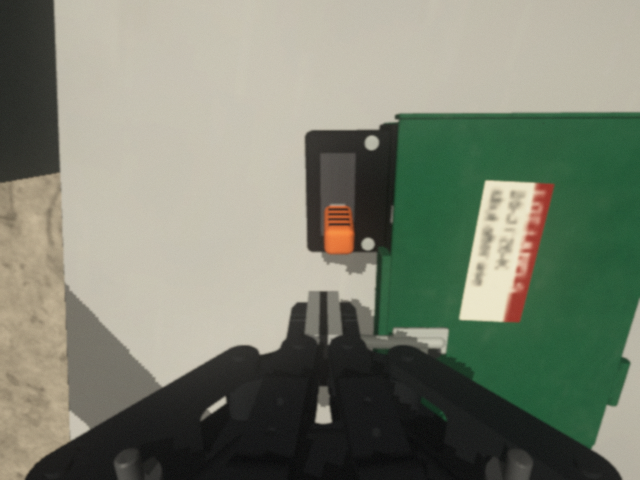

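View pics/s5c.png

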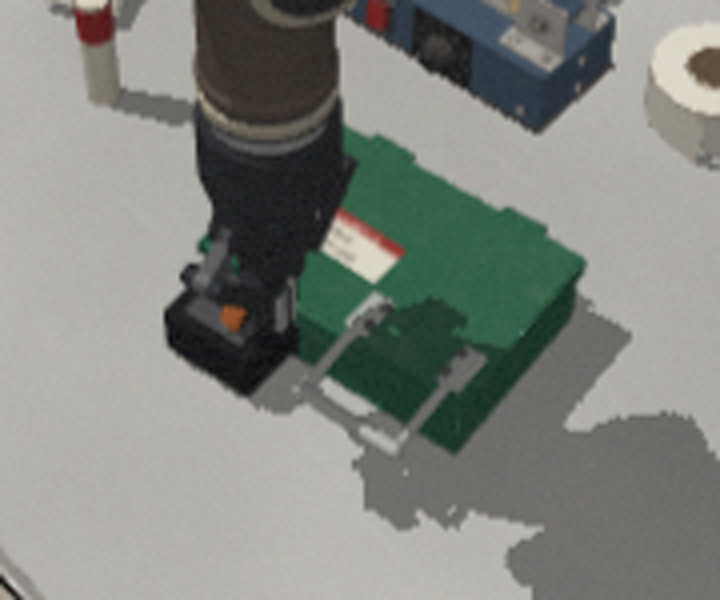

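Request:
move_arm --motion '[[[0,0,0],[0,0,0.015],1],[[0,0,0],[0,0,0.016],1],[[0,0,0],[0,0,0],1],[[0,0,0],[0,0,0],1]]'

```text
time: 9.98
tcp_pos: [479.1, -63.5, 58.2]
tcp_rot: [-0.0, 0.634, 0.773, -0.0]
ft_force: [0.8, 0.4, 0.3]
width: 0.2
```

Request:
move_arm --motion '[[[0,0,0],[0.008,0,0],1],[[0,0,0],[0.008,0,0],1],[[0,0,0],[0.005,0,0],1],[[0,0,0],[0.005,0,0],1]]'

```text
time: 10.48
tcp_pos: [474.0, -37.4, 58.4]
tcp_rot: [0.0, 0.634, 0.773, 0.0]
ft_force: [-0.2, -0.5, 0.8]
width: 0.1
```

Request:
move_arm --motion '[[[0,0,0],[0.005,0,0],1],[[0,0,0],[0.004,0,0],1],[[0,0,0],[0.002,0,0],1],[[0,0,0],[0,0,0],1]]'

```text
time: 10.98
tcp_pos: [471.8, -27.0, 58.3]
tcp_rot: [-0.0, 0.634, 0.773, -0.0]
ft_force: [0.4, 0.2, -0.8]
width: -0.2
```

```bash
python3 look.py w6 wrist
```

```text
11.025 [471.8776091  -27.14283763  58.27392541] [ 3.75554155e-05  6.34390343e-01  7.73012866e-01 -1.25499976e-05] [0.61424704 0.10239326 0.83909844] -0.16975855518019206
[456.30240265  52.71174662 199.68586748]
barL [[285. 429.]]
barR [[289. 518.]]
knobR [[327. 325.]]
knobL [[327. 271.]]
c1 [[401. 215.]]
c2 [[378. 534.]]
```

View pics/w6.png

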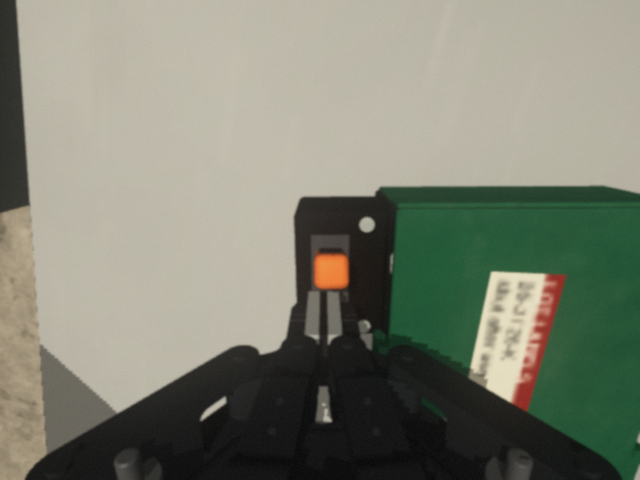

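Request:
move_arm --motion '[[[0,0,0],[-0.02,0,0],1],[[0,0,0],[0,0,-0.025],1],[[0,0,0],[0,0,-0.025],1],[[0,0,0],[-0.04,-0.008,-0.01],0.5],[[0,0,0],[-0.0415,-0.0095,0],0.5]]'

```text
time: 11.65
tcp_pos: [475.8, -131.3, 119.8]
tcp_rot: [0.002, 0.634, 0.773, 0.001]
ft_force: [0.1, -0.1, -0.3]
width: 35.8
```

Request:
move_arm --motion '[[[0,0,0],[0,0,0],0.5],[[0,0,0],[0,0,0],0.5],[[0,0,0],[0,0,0],0.5]]'

```text
time: 12.02
tcp_pos: [474.1, -129.1, 117.9]
tcp_rot: [-0.001, 0.634, 0.773, -0.0]
ft_force: [0.2, 1.2, -0.1]
width: 43.1
```

```bash
python3 look.py w7 wrist
```

```text
12.075 [ 474.16222066 -129.07703065  117.93510102] [-4.79019123e-04  6.33959326e-01  7.73366239e-01 -6.17735942e-05] [ 0.62694929  0.46828521 -0.90785524] 42.822060802768036
[458.63081345 -49.45932684 259.39091982]
barL [[321. 211.]]
barR [[321. 311.]]
knobR [[361.  93.]]
knobL [[362.  36.]]
c1 [[426. -20.]]
c2 [[399. 326.]]
```

View pics/w7.png

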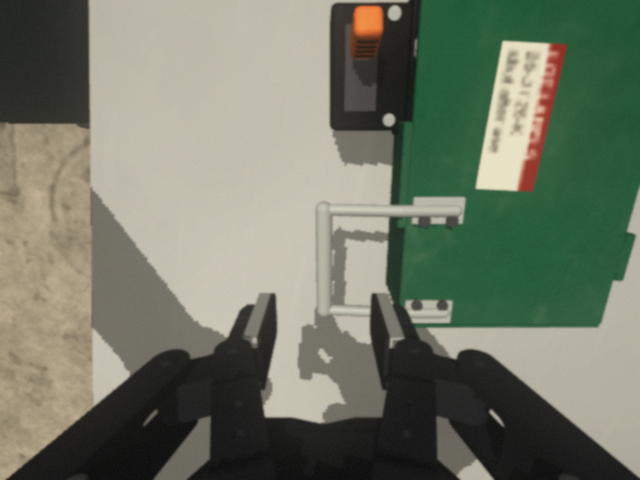

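The lever now leans to the other side (+y). I'll grip the bar again.

Request:
move_arm --motion '[[[0,0,0],[0,0,0.03],0.5],[[0,0,0],[0,0,0.03],0.5],[[0,0,0],[0,0,0.017],0.5],[[0,0,0],[0,0,0],0.5],[[0,0,0],[0,0,0],0.5]]'

```text
time: 12.7
tcp_pos: [475.4, -130.2, 42.0]
tcp_rot: [0.001, 0.634, 0.773, 0.0]
ft_force: [0.2, 0.3, -0.3]
width: 42.5
```

Request:
move_arm --motion '[[[0,0,0],[0,0,0],0.7],[[0,0,0],[0,0,0],1],[[0,0,0],[0,0,0],1],[[0,0,0],[0,0,0],1],[[0,0,0],[0,0,0],1]]' --newtons 30

```text
time: 13.32
tcp_pos: [474.8, -130.5, 42.2]
tcp_rot: [0.0, 0.634, 0.773, -0.0]
ft_force: [-1.1, -0.4, 6.8]
width: 8.8
```

Request:
move_arm --motion '[[[0,0,0],[0,0,-0.004],1],[[0,0,0],[0,0,-0.004],1],[[0,0,0],[0,0,-0.003],1],[[0,0,0],[0,0,0],1]]'

```text
time: 13.82
tcp_pos: [475.1, -130.4, 52.6]
tcp_rot: [0.001, 0.634, 0.773, 0.0]
ft_force: [2.9, -2.4, -2.2]
width: 8.7
```

Request:
move_arm --motion '[[[0,0,0],[0,0.0014,-0.0134],1],[[0,0,0],[0,0.0023,-0.013],1],[[0,0,0],[0,0.0033,-0.013],1],[[0,0,0],[0,0,0],1]]'

```text
time: 14.32
tcp_pos: [481.9, -129.0, 92.9]
tcp_rot: [0.001, 0.634, 0.773, 0.0]
ft_force: [2.6, -3.5, -1.9]
width: 8.8
```

Request:
move_arm --motion '[[[0,0,0],[0,0.0043,-0.0127],1],[[0,0,0],[0,0.0052,-0.0124],1],[[0,0,0],[0,0.0061,-0.012],1],[[0,0,0],[0,0,0],1]]'

```text
time: 14.82
tcp_pos: [496.1, -126.0, 129.4]
tcp_rot: [-0.0, 0.634, 0.773, -0.001]
ft_force: [-1.7, -5.5, -0.8]
width: 8.9
```

```bash
python3 look.py w8 wrist;python3 look.py s8 scene; python3 - <<'E'
import cv2
a=cv2.imread("pics/s8.png")[150:300,235:415]; cv2.imwrite("pics/s8c.png",cv2.resize(a,None,fx=4,fy=4,interpolation=cv2.INTER_CUBIC))
E
```

```text
14.875 [ 495.78634246 -126.06685246  128.81083642] [-4.31632144e-04  6.34123984e-01  7.73230653e-01 -9.71356484e-04] [-0.65205749 -4.97999585 -1.3932774 ] 8.766265398947436
[480.75221479 -46.14469099 270.7803301 ]
barL [[285. 205.]]
barR [[288. 300.]]
knobR [[318.  92.]]
knobL [[318.  38.]]
c1 [[377. -14.]]
c2 [[363. 315.]]
14.925 [ 495.60906676 -126.10016455  128.4970827 ] [-4.78815269e-04  6.34148291e-01  7.73210627e-01 -1.02051249e-03] [-0.5396695  -5.54798702 -0.96715614] 8.603138133286247
[  67.05178524 -576.23972621  953.15738919]
barL [[309. 278.]]
barR [[333. 292.]]
knobR [[293. 257.]]
knobL [[285. 252.]]
c1 [[285. 240.]]
c2 [[349. 279.]]
```

View pics/w8.png

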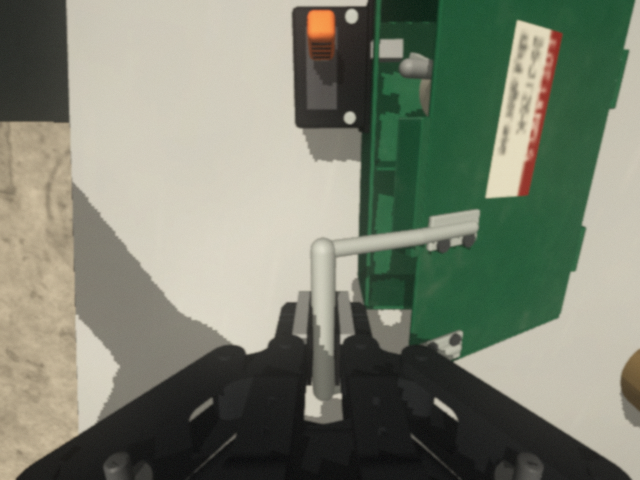

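View pics/s8c.png

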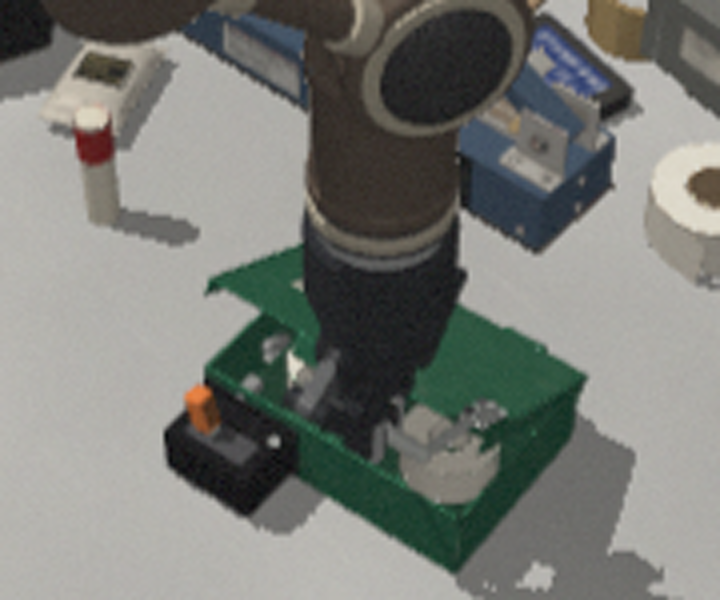

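Request:
move_arm --motion '[[[0,0,0],[-0.0005,0.0068,-0.0114],1],[[0,0,0],[-0.0005,0.0077,-0.011],1],[[0,0,0],[0,0,0],1]]'

```text
time: 15.3
tcp_pos: [508.9, -123.4, 150.9]
tcp_rot: [-0.002, 0.634, 0.773, -0.001]
ft_force: [-5.5, -2.9, 1.3]
width: 8.8
```

Request:
move_arm --motion '[[[0,0,0],[0,0.0085,-0.0104],1],[[0,0,0],[0,0.0092,-0.0097],1],[[0,0,0],[0,0,0],1],[[0,0,0],[0,0,0],1]]'

```text
time: 15.8
tcp_pos: [524.7, -120.3, 171.0]
tcp_rot: [-0.004, 0.634, 0.773, -0.003]
ft_force: [-8.5, -3.9, 6.5]
width: 8.8
```

```bash
python3 look.py w9 wrist;python3 look.py s9 scene; python3 look.py t9 top; python3 - <<'E'
import cv2
a=cv2.imread("pics/s9.png")[150:300,235:415]; cv2.imwrite("pics/s9c.png",cv2.resize(a,None,fx=4,fy=4,interpolation=cv2.INTER_CUBIC))
E
```

```text
15.85 [ 524.67444352 -120.27045495  170.92212507] [-0.0035477   0.63418986  0.77316496 -0.0025655 ] [-8.75089474 -3.93209462  6.53025319] 8.37539627534332
[510.43335303 -40.56830278 312.59115649]
barL [[252. 192.]]
barR [[257. 275.]]
knobR [[276.  98.]]
knobL [[274.  54.]]
c1 [[321.  12.]]
c2 [[322. 288.]]
15.9 [ 524.67450384 -120.25175627  170.89304867] [-0.00354116  0.63418545  0.77316864 -0.00255376] [-7.87725165 -2.93368976  6.67570744] 8.95196690984814
[  67.05178524 -576.23972621  953.15738919]
barL [[309. 278.]]
barR [[333. 292.]]
knobR [[293. 257.]]
knobL [[285. 252.]]
c1 [[285. 240.]]
c2 [[349. 279.]]
15.95 [ 524.65870309 -120.2447679   170.89117583] [-0.00353582  0.63418545  0.7731687  -0.00254506] [-9.05123505 -3.51175743  6.96389682] 8.729860586690057
[ 323.25317649  -64.33171863 1566.0670469 ]
barL [[337. 286.]]
barR [[361. 281.]]
knobR [[312. 284.]]
knobL [[302. 286.]]
c1 [[291. 277.]]
c2 [[360. 261.]]
```

View pics/w9.png

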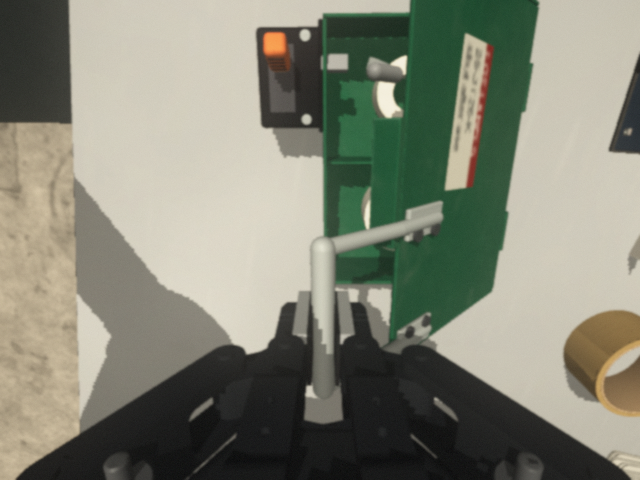

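View pics/s9c.png

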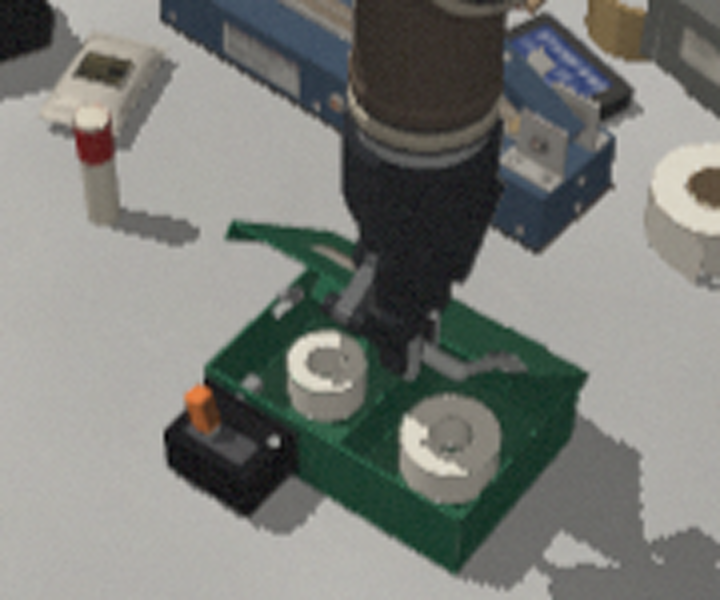

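View pics/t9.png

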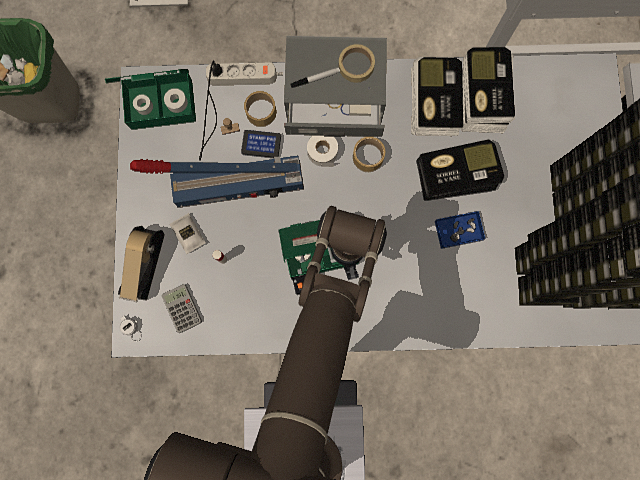

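Request:
move_arm --motion '[[[0,0,0],[0,-0.002,-0.002],1],[[0,0,0],[0,-0.001,-0.001],1],[[0,0,0],[0,0,0],1],[[0,0,0],[0,0,0],1]]'

```text
time: 16.45
tcp_pos: [526.7, -119.9, 173.3]
tcp_rot: [0.001, 0.635, 0.773, 0.002]
ft_force: [5.0, -0.5, -7.0]
width: 8.2
```

```bash
python3 look.py w10 wrist; python3 - <<'E'
from h import *
c=np.load("pics/w10.npy",allow_pickle=True).item()
m=R.from_euler('z',0.198)
for th in (.7,.75,.785,.82,.87):
    H=np.array([68,0,58]);
    def w(l,y,h): return m.apply(H+np.array([-l*np.cos(th)+h*-np.sin(th)*-1*-1*-1,y,l*np.sin(th)+h*np.cos(th)]))+[578,-56,0]
    print(th,proj(c,[w(184,-19,2),w(184,-52,2),w(136,95,4),w(136,-95,4)]).round(0).tolist(),w(184,-52,2).round(1))
E
```

```text
16.5 [ 526.63169335 -119.87253641  173.21779514] [4.58530513e-04 6.34632300e-01 7.72812360e-01 1.64022757e-03] [ 4.66928316 -1.00353816 -7.49632079] 8.901823475057357
[510.79185844 -40.379684   314.77730011]
barL [[248. 192.]]
barR [[254. 274.]]
knobR [[272.  98.]]
knobL [[270.  55.]]
c1 [[316.  12.]]
c2 [[318. 287.]]
0.7 [[302.0, 245.0], [303.0, 315.0], [396.0, -54.0], [375.0, 355.0]] [ 518.2 -121.   178.1]
0.75 [[316.0, 251.0], [317.0, 323.0], [411.0, -60.0], [384.0, 361.0]] [ 524.2 -119.8  184.9]
0.785 [[328.0, 255.0], [327.0, 329.0], [423.0, -65.0], [392.0, 365.0]] [ 528.7 -118.9  189.5]
0.82 [[340.0, 259.0], [339.0, 335.0], [435.0, -69.0], [399.0, 368.0]] [ 533.3 -118.   193.9]
0.87 [[361.0, 265.0], [358.0, 344.0], [454.0, -76.0], [411.0, 374.0]] [ 540.1 -116.6  199.9]
```

View pics/w10.png

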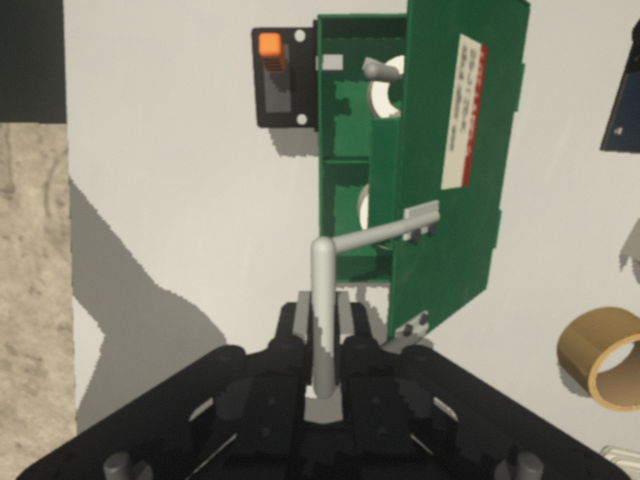

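Request:
move_arm --motion '[[[0,0,0],[0,0.0015,0.001],1],[[0,0,0],[0,0,0],1],[[0,0,0],[0,0,0],1],[[0,0,0],[0,0,0],1]]'

```text
time: 17.0
tcp_pos: [526.5, -120.0, 172.9]
tcp_rot: [-0.001, 0.635, 0.773, 0.0]
ft_force: [0.5, 1.1, -3.7]
width: 8.9
```

Forces have settled to about 4 N, the bar is gripped (opening 8.9 mm) and the lid stands at about 0.77–0.79 rad. Handing in.

```bash
python3 - <<'E'
from workcell import ctrl
print(ctrl.hand_in())
s=ctrl.sense();print(s["time"],s["tcp_pos"],s["width"],s["ft_force"])
E
```

```text
the job is handed in; nothing more can be done
None
the job is handed in; nothing more can be done
```

The lid is open at about half way to upright, and the gripper was still holding the bar when I handed the job in at 17 s.

- **Tug test:** I pinched the bar and pulled before touching the lever. The lid stopped dead with 22 N pulling back after about 8 mm of tool travel, so it was caught. I lowered it shut and let go.
- **Lever:** I pushed the orange lever over from the box's -y side to its +y side. The wrist camera confirmed it had flipped.
- **Opening:** I gripped the bar again. The lid came free with only about 2 N pulling back, and I swung it up along its arc.
- **Last checks:** The lid angle was about 0.77 rad by the camera and 0.76–0.79 rad by tool travel. The grip opening was 8.9 mm on the 10 mm bar, and the wrist force was about 4 N. The top picture, taken at the raised position just before a last few mm of adjustment, showed the things around the box unmoved.
- **Small disagreements:** The box position from the pictures differed by about 2 mm between views. Near the end the bar pressed on the gripper with up to about 12 N; I eased that off before handing in.

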